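Close the dusting cabinet on a small old book

ROBOT

A 6-joint arm with a two-finger parallel gripper is mounted at the origin on the work surface. World frame = base frame: x ahead of the robot, y to its left, z up, the work surface at z = 0. Lengths are in m, angles in rad, forces in N, time in s.
With the tool pointing down it reaches from about 0.225 to 0.875 m from the base axis. Payload 3.4 kg.
Tool frame: the origin (TCP) lies between the finger pads; the fingertips stand 8 mm ahead of it and the grasp point (between the pads) lies 11 mm behind it; z points along the fingers, y is the line along which they close (so a half turn about z gives the same grasp; the last joint's range is limited). The gripper opens to 85 mm and grips with 20 to 120 N. Pads are 22 mm wide; open, the fingers measure 114 mm over their backs; the gripper's body (76 mm by 85 mm) begins 54 mm behind the grasp point. The pads swing forward as they close: fully open they stand 13 mm farther back than shut.
Start: joints at [-1.343, 0.276, 1.505, -0, 1.361, -0.121], TCP at [0.197, -0.54, 0.239] pointing down, gripper open.
Joint ranges: [-2.89, 2.89], [-0.75, 2.08], [0.22, 2.7], [-1.18, 4.32], [0.11, 2.71], [-2.7, 2.7]. Speed limits (rad/s): [2.57, 2.57, 3.14, 3.14, 3.14, 3.14].

INTERFACE

Orientations are given as a unit quaternion [w, x, y, z].
In Python, from rig import manip, optics, finder gives the robot as it stands.
- The arm moves only by the tool servo_tool, never from a script. Its argument "increments" is a list of rows, each a list of 7 numbers: the shift along the tool's x, y, z in cm, then the turn, a rotation vector about the tool's x, y, z in degrees, then the closure, from -1 (fully open) to 1 (shut). In form: [[x, y, z, rx, ry, rz, gripper], ...]. A call has exactly 5 rows; each row shifts and turns the commanded pose from where the row before left it, along the tool's axes as they then stand; what a row does not reach is not made up. A row lasts 1/10 s, in which the tool goes at most 50 mm and 8.59 degrees, less where a joint would pass 70% of its speed; a pose out of reach is approached as far as the arm can. A call is refused whole if a number of a shift passes 5 or a number of a turn 8.59, either way. A call with a gripper value outside its range is refused whole. The fingers move at their own pace and stop on an object; "squeeze" is the grip in N (left out, the last holds). Time passes only in rows, so rows that do not move let the fingers close, or fill a call up. It gives the time, the measured TCP pose, the force, the opening and the grip force at its end, in the units of the state.
- manip.get_state(): the state, without advancing time (a new reading comes with each control period).
- optics.get_image(name): name is "side" or "top" or "wrist"; returns the picture (420x560x3 uint8, red, green, blue); there is no depth.
- optics.get_calibration(name): a dict with "fov_y" (degrees; the focal length in pixels is half the picture's height over the tangent of half this angle, whatever the lens; pixels are square), "cx", "cy" (the principal point, pixels), "world_to_cam" (4x4, takes a point from world to camera coordinates). Camera axes: x right, y down, z forward; pixel columns grow to the right and rows downward; lengths in m; the calibration is good to about 2 mm. The wrist camera is an equidistant fisheye: a pixel r from the principal point sees the ray r / f radians off the axis. A picture is of the moment at which its call begins: read the wrist's pose just before it. get_calibration takes no time and is no camera call; for the wrist camera it gives the pose at the moment of the call.
- manip.sign_off(): hands the job in; it is judged then, once.
Trained networks look in the newest picture that a camera, given by its name, has taken for a name from the list of things; names that differ only in an ending like _2 or _b are one class to them, and where a whole thing is asked for, a point or a joint stands for the part that bears it (a point fixed in the world has none). Each returns a list of dicts, best first, with "p" (0 to 1); they miss things now and then, are a little off and sometimes report something else, mostly with a low value. They report only what shows in the picture. A call takes as long as a camera call. They do not tell look-alikes from the thing itself.
- finder.silhouettes(label, camera): "region" (420x560 bool, what is visible of it) and "box" ([centre column, centre row, width, height] in pixels, round what is visible of it).
- finder.tip_of(label, camera): "at" ([column, row] in pixels: a listed point, or the origin of a listed thing).
The state is a dict: "clock": time; "qpos": joint angles; "qd": joint speeds; "effort": joint torques, N m; "position": TCP position; "ee_rot": TCP orientation; "contact_force": force on the tool from outside, world axes, zero at the start; "moment": the same for the moment, N m; "width": finger opening in m; "gripper_force": force on a finger pad.
Only numpy, scipy, OpenCV 4.12 (cv2) and the standard library are available. Lean on these libraries where they do the work, as an engineer would, in place of code of your own. Each camera call takes 0.05 s, during which the arm holds its last target. There are 200 camera calls.

TASK

Lay the small leather-bound book flat on the grille inside the open dusting cabinet, setting it down rather than dropping it, then slide the clear window shut over it and press on until the spring catch clicks and holds it. Do not slam or ram the window: push on slowly by feel and stop once it has clicked. Leave everything else on the bench where it is.

Things in the scene. Friction and masses are not known exactly. Their poses are not given: they have to be found in the camera images.
- book_center (a point): Centre (15 mm above the underside) of the small old book: brown leather boards, cream pages, two brass clasps. It lies closed and flat on the bench: 92 mm (its x) by 52 mm (its y), 30 mm thick (z up), 110 to 180 g, rigid.
- cabinet: Dusting cabinet fixed on the bench, white steel and clear plastic, 290 mm (x) by 530 mm (y). Origin: on the bench under its middle; z up, x away from the robot. Half y -260 to 0: closed fan module, 125 mm high. Half y > 0: the chamber, open at the top, inside x +-130, y 10 to 264 mm. Rails at x +-137, tops 153 mm above the bench, guide a clear window along y: over the fan module when open.
- grille (a point): Middle of the top face of the flat perforated steel grille, the chamber's floor: 64 mm above the bench, at x 0, y +135 mm in the cabinet's frame, same axes. The rails' tops are 89 mm above it. With the window open, the way in from above is at least 250 mm (x) by 160 mm (y -100 to +60 mm from this point).
- handle (a point): Middle of the bar of the window's D-shaped handle: a round aluminium bar, 12 mm thick, 110 mm long along the cabinet's x, on posts at its ends; axis 175.5 mm above the bench, with 34 mm of free space under the bar, then the clear panel. It moves with the window: at x 0, y +107.5 mm in the cabinet's frame at window joint 0. Axes as the cabinet's.
- window (a joint): How far the window is open, m: 0.22 to 0.243 at the start, range -0.020 to 0.250; it closes along the cabinet's +y. Panel and frame 129 to 139 mm above the bench, 250 mm long, 254 mm wide, about 650 g; slides with about 2 N of friction and stays where left. The catch is set by hand: it holds the window at a reading anywhere from -0.014 to +0.014. Over 35 N is ramming, over 0.5 m/s slamming.
- wedge (a point): Top of the steel wedge in the middle of the window's leading (+y) edge, 147 mm above the bench; moves with the window. It meets the catch's bolt about 30 mm before the latched position; the push then rises to 7 to 16 N and falls off as the bolt drops behind the wedge (the click). 1 to 2 mm further a rubber buffer stops the window, stiffening by several N per mm.
- bolt (a joint): Lift of the catch's upright spring bolt, m: 0 down, about 0.0065 as the wedge passes under, back to 0 when latched (also 0 before the wedge comes). It has a small black knob, top 206 mm above the bench, and stands on an aluminium bridge plate across the rails near the cabinet's +y end (plate y 209 to 262 mm in the cabinet's frame, up to 12 mm either way). It needs no handling.
Mind the look-alikes: they are no part of the job. Leave any pink or turquoise look-alike of the part that bears book_center alone.

How it is judged:
On the way, in this order (a step that is already met when the one before it is completed fails the run):
1. the book lies flat on the grille, let go (z of book_center in the frame of grille between 0.01 and 0.02 m and x of book_center in the frame of grille between -0.125 and 0.125 m and y of book_center in the frame of grille between -0.125 and 0.125 m and angle between book_center's own z axis and vertical below 0.1 rad and contact force between book and the fingers below 0.1 N and linear speed of book below 0.02 m/s), for 0.2 s.
2. the window is shut and the bolt has sprung back behind its wedge (value of joint window below 0.0165 m and value of joint bolt below 0.0015 m), for 0.2 s.
At the end, for the whole second after the job is handed in: The book lies at rest, flat (within 0.1 rad) on the grille inside the chamber; the window is shut (joint under 16.5 mm) and at rest, with the bolt sprung back down behind its wedge (lifted less than 1.5 mm) (all of step 2 and z of book_center in the frame of grille between 0.01 and 0.02 m and x of book_center in the frame of grille between -0.125 and 0.125 m and y of book_center in the frame of grille between -0.125 and 0.125 m and angle between book_center's own z axis and vertical below 0.1 rad and linear speed of book below 0.02 m/s and velocity of joint window between -0.01 and 0.01 m/s); the robot touches nothing.
It fails at once if the window is rammed: the robot presses on it with more than 35 N (contact force between window and the fingers above 35 N or contact force between window and the arm above 35 N).
It fails at once if the window is slammed: it moves faster than 0.5 m/s (velocity of joint window below -0.5 m/s or velocity of joint window above 0.5 m/s).
It fails at once if the book is dropped into the cabinet: it falls freely there faster than 0.6 m/s, as from over 18 mm (linear speed of book above 0.6 m/s and contact force between book and the fingers below 0.1 N and z of book_center in the frame of grille below 0.15 m and horizontal distance between book_center and grille below 0.19 m).
It fails at once if another thing on the bench is moved by more than 30 mm (distance of any of slipcase, weight, paste_jar, hake_brush, folio, brush_pot, bone_folder, glass_slab from where it was at the start of the episode above 0.03 m).
It also fails if it takes over 67 s, if anything falls off the work surface, if the arm or the gripper's body presses on something with over 40 N, if the wrist force passes 120 N, or if a joint passes its speed limit or range.

## Working session

There is one attempt and no reset: what is moved stays moved. The work goes in short steps, Python scripts to look and compute and a tool call to move; the robot and the scene stay as the last step left them, time stands still between calls to the robot, and variables do not carry over. Pictures are saved under pics/ and viewed, at most 10 in all, crops included, and the job is handed in when it is done.

Besides the shell and the picture viewer there is one more tool, called after ">>>" by a JSON object that holds its "name" and its "arguments", one argument or row to a line. servo_tool: Moves the arm, as the interface text tells. Its arguments: {"type":"object","properties":{"increments":{"type":"array","items":{"type":"array","items":{"type":"number"}}},"squeeze":{"type":"number"}},"required":["increments"]}

```bash
mkdir -p pics
cat > h.py <<'E'
import numpy as np, cv2
from rig import manip, optics, finder
def ray(cam,px,cal=None):
    c=cal or optics.get_calibration(cam); f=210/np.tan(np.radians(c['fov_y'])/2)
    u=(px[0]-c['cx'])/f; v=(px[1]-c['cy'])/f
    if cam=='wrist':
        r=np.hypot(u,v); d=np.array([u/r*np.sin(r),v/r*np.sin(r),np.cos(r)]) if r>1e-9 else np.array([0,0,1.])
    else: d=np.array([u,v,1.])
    T=np.linalg.inv(np.array(c['world_to_cam'])); return T[:3,3],T[:3,:3]@d
def onz(cam,px,z,cal=None):
    o,d=ray(cam,px,cal); return o+d*(z-o[2])/d[2]
def proj(cam,P):
    c=optics.get_calibration(cam); f=210/np.tan(np.radians(c['fov_y'])/2)
    p=(np.array(c['world_to_cam'])@np.append(P,1))[:3]
    if cam=='wrist':
        r=np.hypot(p[0],p[1]);a=np.arctan2(r,p[2]);return np.array([c['cx']+f*a*p[0]/r,c['cy']+f*a*p[1]/r])
    return np.array([c['cx']+f*p[0]/p[2],c['cy']+f*p[1]/p[2]])
def save(cam,name):
    im=optics.get_image(cam); cv2.imwrite('pics/%s.png'%name,cv2.cvtColor(im,cv2.COLOR_RGB2BGR)); return im
E
cat > a.py <<'E'
from h import *
ims=[save(c,c+'0') for c in ('top','side')]
cv2.imwrite('pics/both0.png',cv2.resize(cv2.cvtColor(np.vstack(ims),cv2.COLOR_RGB2BGR),(800,1200))[:0] if 0 else cv2.cvtColor(ims[0],cv2.COLOR_RGB2BGR))
np.set_printoptions(precision=3,suppress=True)
for cam in ('top','side'):
    c=optics.get_calibration(cam); print(cam,c['fov_y'],np.linalg.inv(np.array(c['world_to_cam'])))
    for l,z in (('book_center',.015),('cabinet',0),('grille',.064),('handle',.1755),('wedge',.147),('bolt',.2)):
        for r in finder.tip_of(l,cam)[:3]: print(l,r['p'],np.array(r['at']),onz(cam,r['at'],z))
print(manip.get_state())
E
python3 a.py
```

```text
top 44.066064659677146 [[-0.007 -0.997  0.082  0.432]
 [-1.     0.006 -0.014  0.17 ]
 [ 0.014 -0.082 -0.997  1.413]
 [ 0.     0.     0.     1.   ]]
book_center 0.94 [210.2 217.1] [0.506 0.334 0.015]
book_center 0.84 [254.1 264.2] [0.379 0.216 0.015]
book_center 0.78 [176.4 264.5] [0.38  0.424 0.015]
cabinet 0.91 [373.  186.5] [ 0.588 -0.11   0.   ]
grille 0.76 [326.5 192.7] [0.565 0.025 0.064]
handle 0.97 [435.3 173.9] [ 0.598 -0.227  0.175]
wedge 0.71 [385.2 183.3] [ 0.58  -0.111  0.147]Traceback (most recent call last):
  File "a.py", line 8, in <module>
    for r in finder.tip_of(l,cam)[:3]: print(l,r['p'],np.array(r['at']),onz(cam,r['at'],z))
             ~~~~~~~~~~~~~^^^^^^^
ValueError: it knows: book_center, cabinet, grille, handle, wedge
```

View pics/top0.png

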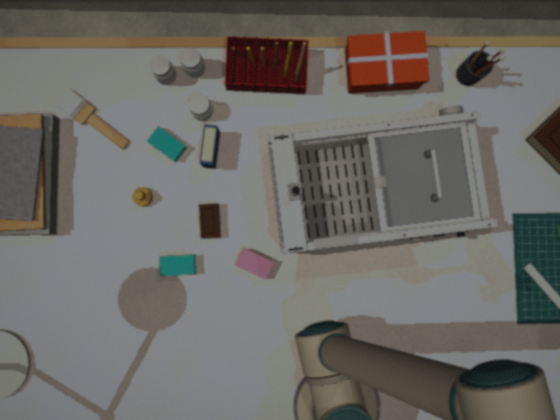

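View pics/side0.png

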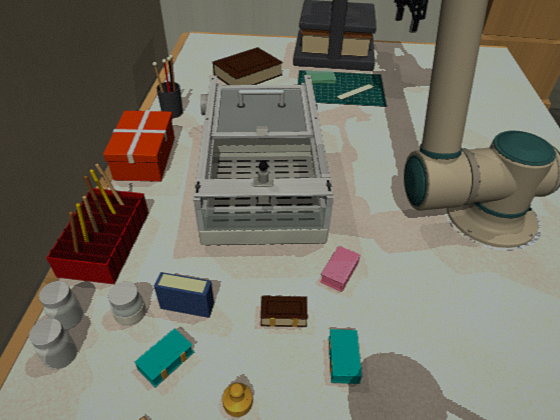

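The brown book is at (210,221) in the top view, clear of the look-alikes and the blue slipcase. The cabinet is right of it, with its bridge at (288,190) and the handle bar at (436,174).

```bash
cat > b.py <<'E'
from h import *
np.set_printoptions(precision=3,suppress=True)
for cam in ('top','side'):
    optics.get_image(cam)
    for r in finder.silhouettes('book_center',cam)[:4]:
        m=r['region'].astype(np.uint8); c=max(cv2.findContours(m,0,2)[0],key=cv2.contourArea)[:,0,:]
        w=np.array([onz(cam,p,.03 if cam=='top' else .015)[:2] for p in c]).astype(np.float32)
        print(cam,r['p'],r['box'],cv2.minAreaRect(w))
    for l,z in (('book_center',.015),('cabinet',0),('grille',.064),('handle',.1755),('wedge',.147)):
        for r in finder.tip_of(l,cam)[:3]: print(l,r['p'],np.array(r['at']),onz(cam,r['at'],z))
# rails from the handle mask
optics.get_image('top')
for l,z in (('handle',.1755),('cabinet',.15)):
  for r in finder.silhouettes(l,'top')[:1]:
    m=r['region'].astype(np.uint8); c=max(cv2.findContours(m,0,2)[0],key=cv2.contourArea)[:,0,:]
    w=np.array([onz('top',p,z)[:2] for p in c]).astype(np.float32); print(l,r['box'],cv2.minAreaRect(w))
E
python3 b.py
```

```text
top 0.72 [208.1, 219.8, 18.7, 35.5] ((0.49651211500167847, 0.33409446477890015), (0.09308786690235138, 0.05575641617178917), 0.2876453995704651)
top 0.62 [176.2, 265.0, 37.9, 20.2] ((0.37979578971862793, 0.41855481266975403), (0.05208712816238403, 0.09556660056114197), 3.0866451263427734)
top 0.6 [253.8, 265.6, 38.5, 30.5] ((0.3832683563232422, 0.2149154245853424), (0.09347228705883026, 0.055159687995910645), 65.11235046386719)
book_center 0.87 [208.7 219. ] [0.501 0.338 0.015]
book_center 0.85 [174.  267.6] [0.372 0.43  0.015]
book_center 0.82 [166.2 140.7] [0.715 0.454 0.015]
cabinet 0.61 [373.4 185.5] [ 0.591 -0.111  0.   ]
grille 0.85 [327.5 192.4] [0.566 0.022 0.064]
handle 0.63 [433.6 171.1] [ 0.605 -0.223  0.175]
wedge 0.87 [382.6 181.5] [ 0.584 -0.105  0.147]
side 0.97 [339.8, 269.8, 34.4, 48.1] ((0.37920841574668884, 0.21438898146152496), (0.11736134439706802, 0.06096320599317551), 66.57848358154297)
side 0.87 [347.6, 356.1, 37.7, 55.2] ((0.37522634863853455, 0.41887229681015015), (0.05806906893849373, 0.10764037817716599), 2.8930373191833496)
side 0.86 [284.6, 311.4, 42.7, 
[... 279 characters left out ...]
 353.9] [0.702 0.447 0.015]
book_center 0.92 [346.3 354.6] [0.373 0.418 0.015]
book_center 0.9 [286.1 310. ] [0.489 0.332 0.015]
cabinet 0.7 [284.6 312. ] [0.492 0.328 0.   ]
cabinet 0.68 [263.2 170.4] [ 0.581 -0.119  0.   ]
grille 0.91 [263.7 187.8] [0.565 0.026 0.064]
handle 0.75 [261.   95.7] [ 0.595 -0.209  0.175]
handle 0.17 [261.3 189.8] [0.556 0.159 0.175]
wedge 0.85 [261.4 127.1] [ 0.584 -0.108  0.147]
handle [422.8, 176.2, 109.9, 111.5] ((0.5922600626945496, -0.19715765118598938), (0.24830758571624756, 0.2487289160490036), 7.245577812194824)
cabinet [382.1, 177.9, 225.9, 146.5] ((0.5926571488380432, -0.13185551762580872), (0.32393762469291687, 0.4699985980987549), 6.682841777801514)
```

```bash
cat >> h.py <<'E'
from scipy.spatial.transform import Rotation as R
def st():
    s=manip.get_state(); q=s['ee_rot']; return s,R.from_quat([q[1],q[2],q[3],q[0]])
def plan(P,yaw):
    "tool-frame cm shift; turn(deg) about tool z so tool y is along world dir at yaw+90 (mod 180)"
    s,r=st(); d=r.inv().apply(np.array(P)-s['position'])*100; M=r.as_matrix()
    a=np.degrees(np.arctan2(M[1,1],M[0,1])); t=((yaw+90-a)+90)%180-90
    print('t',s['clock'],'pos',np.round(s['position'],4),'shift cm',np.round(d,2),'yaw of tool y',round(a,2),'rz turn',round(-t,2),'z axis',np.round(M[:,2],3),'x',np.round(M[:,0],3))
E
python3 -c "
from h import *
plan([.496,.334,.18],0)
s=st()[0];print(s['contact_force'],s['width'],s['qpos'])"
```

```text
t 1.2 pos [ 0.1965 -0.5404  0.2393] shift cm [ 58.03 -71.94   5.92] yaw of tool y -70.02 rz turn 19.98 z axis [ 0. -0. -1.] x [ 0.94   0.342 -0.   ]
[ 0.12736358 -0.47657508 -0.80526   ] 0.08547074989291853 [-1.34301719e+00  2.75917058e-01  1.50487755e+00  2.04617724e-06
  1.36069089e+00 -1.20987443e-01]
```

>>> {"name": "servo_tool", "arguments": {
  "increments": [
    [0,0,0,0,0,6.66,-1],
    [0,0,0,0,0,6.66,-1],
    [0,0,0,0,0,6.66,-1],
    [1.5,-4.4,0,0,0,0,-1],
    [1.5,-4.4,0,0,0,0,-1]
  ]
}}

```text
clock: 1.7
position: [0.2266, -0.4522, 0.2388]
ee_rot: [-0.0, 1.0, -0.001, 0.0]
contact_force: [0.5, -0.3, 1.2]
width: 0.0852
gripper_force: 0.0
```

>>> {"name": "servo_tool", "arguments": {
  "increments": [
    [1.5,-4.4,0,0,0,0,-1],
    [1.5,-4.4,0,0,0,0,-1],
    [1.5,-4.4,0,0,0,0,-1],
    [1.5,-4.4,0,0,0,0,-1],
    [1.5,-4.4,0,0,0,0,-1]
  ]
}}

```text
clock: 2.2
position: [0.3017, -0.2307, 0.2395]
ee_rot: [0.0, 1.0, -0.0, 0.0]
contact_force: [0.8, -0.6, 0.0]
width: 0.0854
gripper_force: 0.0
```

>>> {"name": "servo_tool", "arguments": {
  "increments": [
    [1.5,-4.4,0,0,0,0,-1],
    [1.5,-4.4,0,0,0,0,-1],
    [1.5,-4.4,0,0,0,0,-1],
    [1.5,-4.4,0,0,0,0,-1],
    [1.5,-4.4,0,0,0,0,-1]
  ]
}}

```text
clock: 2.7
position: [0.3768, -0.0106, 0.2397]
ee_rot: [0.0, 1.0, 0.0, 0.001]
contact_force: [1.3, -1.6, 1.3]
width: 0.0852
gripper_force: 0.0
```

>>> {"name": "servo_tool", "arguments": {
  "increments": [
    [1.5,-4.4,0,0,0,0,-1],
    [1.5,-4.4,0,0,0,0,-1],
    [1.5,-4.4,0,0,0,0,-1],
    [1.5,-4.4,0,0,0,0,-1],
    [1.5,-4.4,0,0,0,0,-1]
  ]
}}

```text
clock: 3.2
position: [0.4517, 0.2097, 0.2395]
ee_rot: [0.0, 1.0, 0.0, 0.0]
contact_force: [0.5, -0.9, 1.1]
width: 0.0852
gripper_force: 0.0
```

```bash
cat > c.py <<'E'
from h import *
np.set_printoptions(precision=3,suppress=True)
plan([.496,.334,.10],0)
cal=optics.get_calibration('wrist'); save('wrist','w1')
for r in finder.tip_of('book_center','wrist')[:3]: print(r['p'],r['at'],onz('wrist',r['at'],.015,cal))
for r in finder.silhouettes('book_center','wrist')[:3]:
    m=r['region'].astype(np.uint8); c=max(cv2.findContours(m,0,2)[0],key=cv2.contourArea)[:,0,:]
    w=np.array([onz('wrist',p,.03,cal)[:2] for p in c]).astype(np.float32); print(r['p'],r['box'],cv2.minAreaRect(w))
E
python3 c.py
```

```text
t 3.2 pos [0.452 0.21  0.239] shift cm [  4.43 -12.43  13.95] yaw of tool y -89.95 rz turn 0.05 z axis [ 0.001 -0.    -1.   ] x [1.    0.001 0.001]
0.96 [113.5, 243.8] [0.377 0.422 0.015]
0.95 [268.2, 245.7] [0.379 0.219 0.015]
0.9 [164.0, 150.8] [0.494 0.338 0.015]
0.95 [85.5, 15.1, 69.7, 30.2] ((0.6737290620803833, 0.4490157663822174), (0.1134723424911499, 0.037511102855205536), 75.57502746582031)
0.89 [167.3, 150.7, 62.4, 87.3] ((0.4949742555618286, 0.3322466313838959), (0.09373238682746887, 0.06209724396467209), 4.172482490539551)
0.87 [271.6, 245.3, 86.1, 76.2] ((0.38438212871551514, 0.21467000246047974), (0.09205549210309982, 0.060803912580013275), 65.00318908691406)
```

View pics/w1.png

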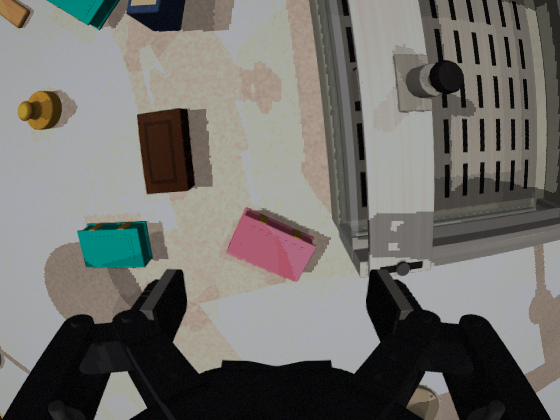

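The wrist view shows the book at (165,150), as measured from the top, and its surroundings are free.

>>> {"name": "servo_tool", "arguments": {
  "increments": [
    [1.47,-4.13,2,0,0,0,-1],
    [1.47,-4.13,2,0,0,0,-1],
    [1.47,-4.13,2,0,0,0,-1],
    [0,0,4,0,0,0,-1],
    [0,0,3.5,0,0,0,-1]
  ]
}}

```text
clock: 3.85
position: [0.4957, 0.3311, 0.103]
ee_rot: [0.0, 1.0, 0.0, 0.0]
contact_force: [0.1, -1.0, 0.5]
width: 0.0852
gripper_force: 0.0
```

```bash
sed -i 's/w1/w2/;s/,.10\],0/,.012],0/' c.py; python3 c.py
```

```text
t 3.85 pos [0.496 0.331 0.103] shift cm [ 0.02 -0.29  9.1 ] yaw of tool y -89.96 rz turn 0.04 z axis [ 0.    -0.001 -1.   ] x [1.    0.001 0.   ]
0.87 [179.3, 344.2] [0.381 0.418 0.015]
0.61 [268.4, 227.9] [0.493 0.337 0.015]
0.96 [135.8, 9.6, 47.4, 18.4] ((0.6529434323310852, 0.42845776677131653), (0.03632981330156326, 0.013560127466917038), 79.04386138916016)
0.89 [387.6, 347.1, 84.0, 70.3] ((0.40095752477645874, 0.25941216945648193), (0.031271371990442276, 0.05140547826886177), 64.56365203857422)
0.83 [267.1, 225.5, 85.4, 135.4] ((0.496665894985199, 0.3361380696296692), (0.09572716802358627, 0.05309145525097847), 3.551372528076172)
```

View pics/w2.png

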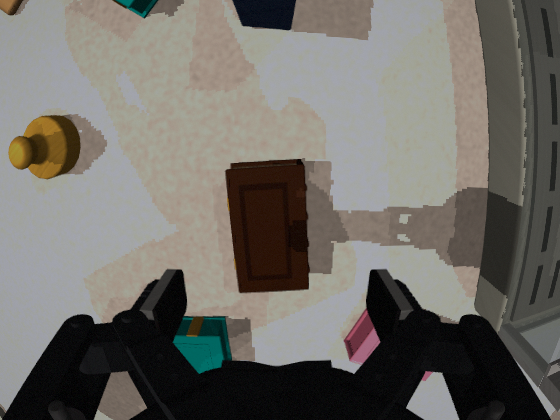

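Book centred at about (267,225), with a slight yaw of 3°. Descending.

>>> {"name": "servo_tool", "arguments": {
  "increments": [
    [0.1,-0.45,3,0,0,-3,-1],
    [0,0,3,0,0,0,-1],
    [0,0,2,0,0,0,-1],
    [0,0,1,0,0,0,-1],
    [0,0,0,0,0,0,-1]
  ]
}}

```text
clock: 4.5
position: [0.4972, 0.3355, 0.015]
ee_rot: [-0.0, 1.0, 0.026, 0.0]
contact_force: [-0.2, -0.2, -0.2]
width: 0.0852
gripper_force: 0.0
```

>>> {"name": "servo_tool", "arguments": {
  "increments": [
    [0,0,0,0,0,0,1],
    [0,0,0,0,0,0,1],
    [0,0,0,0,0,0,1],
    [0,0,0,0,0,0,1],
    [0,0,0,0,0,0,1]
  ],
  "squeeze": 40
}}

```text
clock: 5.0
position: [0.4977, 0.3364, 0.0161]
ee_rot: [-0.001, 1.0, 0.026, 0.002]
contact_force: [-1.1, -0.4, 6.8]
width: 0.0513
gripper_force: 43.5
```

>>> {"name": "servo_tool", "arguments": {
  "increments": [
    [0,0,-2,0,0,0,1],
    [0,0,-4,0,0,0,1],
    [0,0,-5,0,0,0,1],
    [0,0,-5,0,0,0,1],
    [0,0,-5,0,0,0,1]
  ]
}}

```text
clock: 5.5
position: [0.4959, 0.3358, 0.2263]
ee_rot: [0.0, 1.0, 0.026, -0.0]
contact_force: [1.5, -0.2, -1.7]
width: 0.0513
gripper_force: 42.5
```

>>> {"name": "servo_tool", "arguments": {
  "increments": [
    [0,0,-5,0,0,0,1],
    [0,0,0,0,0,-4,1],
    [0,0,0,0,0,0,1],
    [0,0,0,0,0,0,1],
    [0,0,0,0,0,0,1]
  ]
}}

```text
clock: 6.0
position: [0.4956, 0.3356, 0.2724]
ee_rot: [0.001, 0.998, 0.061, -0.002]
contact_force: [-1.0, 0.7, -1.7]
width: 0.0511
gripper_force: 42.5
```

```bash
python3 -c "
from h import *
plan([.568,.005,.27],7)
s=st()[0];print(s['width'],s['gripper_force'],s['contact_force'])"
```

```text
t 6.0 pos [0.4956 0.3356 0.2724] shift cm [ 3.18 33.69  0.28] yaw of tool y -83.05 rz turn -0.05 z axis [-0.003 -0.002 -1.   ] x [ 0.993  0.121 -0.004]
0.05111723550652688 42.53060460090637 [-0.96513702  0.70694303 -1.70520355]
```

>>> {"name": "servo_tool", "arguments": {
  "increments": [
    [0.4,3.2,0,0,0,0,1],
    [0.4,4.2,0,0,0,0,1],
    [0.4,4.2,0,0,0,0,1],
    [0.4,4.2,0,0,0,0,1],
    [0.4,4.2,0,0,0,0,1]
  ]
}}

```text
clock: 6.5
position: [0.5403, 0.1384, 0.2727]
ee_rot: [0.0, 0.998, 0.061, -0.001]
contact_force: [0.9, 0.1, -0.6]
width: 0.051
gripper_force: 42.6
```

>>> {"name": "servo_tool", "arguments": {
  "increments": [
    [0.4,4.2,0,0,0,0,1],
    [0.4,4.2,0,0,0,0,1],
    [0.4,4.2,0,0,0,0,1],
    [0,1,0,0,0,0,1],
    [0,0,0,0,0,0,1]
  ]
}}

```text
clock: 7.0
position: [0.569, 0.005, 0.2728]
ee_rot: [-0.0, 0.998, 0.059, -0.001]
contact_force: [0.1, 0.2, -2.6]
width: 0.0511
gripper_force: 42.7
```

```bash
cat > d.py <<'E'
from h import *
np.set_printoptions(precision=3,suppress=True)
plan([.568,.005,.10],7)
cal=optics.get_calibration('wrist'); a=save('wrist','w3'); b=save('top','t3')
cv2.imwrite('pics/m3.png',cv2.cvtColor(np.hstack([a[:, 80:480],b[90:290,240:500].repeat(2,0).repeat(2,1)[:400] if 0 else cv2.resize(b[80:290,240:440],(400,420))]),cv2.COLOR_RGB2BGR))
for c in('wrist','top'):
  for l,z in (('grille',.064),('wedge',.147),('handle',.1755)):
    for r in finder.tip_of(l,c)[:1]: print(c,l,r['p'],r['at'],onz(c,r['at'],z,cal if c=='wrist' else None))
E
python3 d.py
```

```text
t 7.0 pos [0.569 0.005 0.273] shift cm [-0.04 -0.   17.28] yaw of tool y -83.2 rz turn -0.2 z axis [-0.003  0.    -1.   ] x [ 0.993  0.118 -0.003]
wrist grille 0.76 [253.2, 187.6] [0.566 0.03  0.064]
wrist wedge 0.77 [403.2, 209.8] [ 0.582 -0.105  0.147]
wrist handle 0.66 [523.6, 217.1] [ 0.598 -0.224  0.175]
top grille 0.62 [326.2, 190.9] [0.57  0.026 0.064]
top wedge 0.75 [382.1, 181.2] [ 0.585 -0.104  0.147]
top handle 0.87 [435.7, 172.0] [ 0.603 -0.228  0.175]
```

View pics/m3.png

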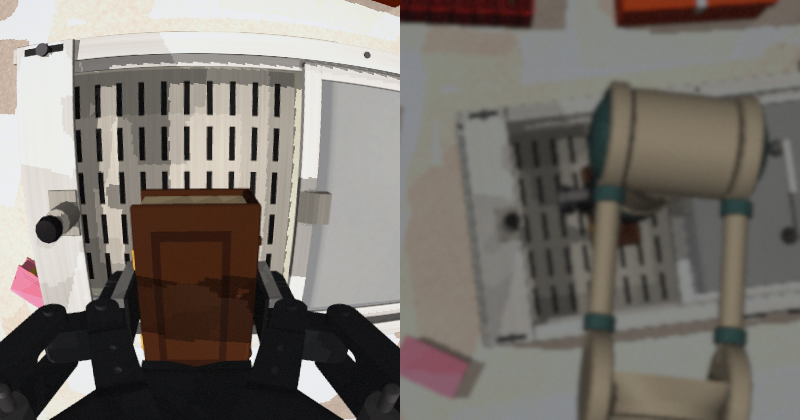

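The book hangs level over the open half, between the bridge and the window edge.

>>> {"name": "servo_tool", "arguments": {
  "increments": [
    [0,0.3,3,0,0,0,1],
    [0,0,4,0,0,0,1],
    [0,0,4,0,0,0,1],
    [0,0,4,0,0,0,1],
    [0,0,2.5,0,0,0,1]
  ]
}}

```text
clock: 7.9
position: [0.5679, 0.0042, 0.0966]
ee_rot: [-0.0, 0.998, 0.062, -0.002]
contact_force: [-0.8, -0.2, -1.3]
width: 0.0513
gripper_force: 42.6
```

>>> {"name": "servo_tool", "arguments": {
  "increments": [
    [0,0,0.5,0,0,0,1],
    [0,0,0.3,0,0,0,1],
    [0,0,0.3,0,0,0,1],
    [0,0,0,0,0,0,1],
    [0,0,0,0,0,0,1]
  ]
}}

```text
clock: 8.4
position: [0.5705, 0.0034, 0.0896]
ee_rot: [0.0, 0.998, 0.061, 0.001]
contact_force: [0.9, -0.4, -0.7]
width: 0.0513
gripper_force: 42.6
```

>>> {"name": "servo_tool", "arguments": {
  "increments": [
    [0,0,0.2,0,0,0,1],
    [0,0,0.2,0,0,0,1],
    [0,0,0.2,0,0,0,1],
    [0,0,0,0,0,0,1],
    [0,0,0,0,0,0,1]
  ]
}}

```text
clock: 8.9
position: [0.5696, 0.0034, 0.0822]
ee_rot: [0.0, 0.998, 0.061, -0.0]
contact_force: [-1.0, -0.7, -2.5]
width: 0.0511
gripper_force: 42.6
```

>>> {"name": "servo_tool", "arguments": {
  "increments": [
    [0,0,0.1,0,0,0,1],
    [0,0,0.1,0,0,0,1],
    [0,0,0.1,0,0,0,1],
    [0,0,0,0,0,0,1],
    [0,0,0,0,0,0,1]
  ]
}}

```text
clock: 9.4
position: [0.5697, 0.0034, 0.0801]
ee_rot: [0.0, 0.998, 0.061, 0.0]
contact_force: [-2.6, 0.8, 5.8]
width: 0.0512
gripper_force: 43.6
```

>>> {"name": "servo_tool", "arguments": {
  "increments": [
    [0,0,0,0,0,0,0.1],
    [0,0,0,0,0,0,-0.3],
    [0,0,0,0,0,0,-0.6],
    [0,0,0,0,0,0,-0.6],
    [0,0,0,0,0,0,-0.6]
  ]
}}

```text
clock: 9.9
position: [0.5697, 0.0034, 0.0791]
ee_rot: [0.0, 0.998, 0.061, -0.0]
contact_force: [-0.4, -0.0, 0.7]
width: 0.0682
gripper_force: 0.0
```

>>> {"name": "servo_tool", "arguments": {
  "increments": [
    [0,0,-0.5,0,0,0,-0.6],
    [0,0,-1,0,0,0,-0.6],
    [0,0,-1,0,0,0,-0.6],
    [0,0,0,0,0,0,-0.6],
    [0,0,0,0,0,0,-0.6]
  ]
}}

```text
clock: 10.4
position: [0.57, 0.0034, 0.1051]
ee_rot: [0.0, 0.998, 0.061, 0.001]
contact_force: [0.2, 0.4, -0.0]
width: 0.0684
gripper_force: 0.0
```

>>> {"name": "servo_tool", "arguments": {
  "increments": [
    [0,0,-3,0,0,0,-0.6],
    [0,0,-4,0,0,0,-0.6],
    [0,0,-4,0,0,0,-0.3],
    [0,0,-4,0,0,0,1],
    [0,0,0,0,0,0,1]
  ]
}}

```text
clock: 10.9
position: [0.5727, 0.0031, 0.2603]
ee_rot: [0.001, 0.998, 0.061, 0.006]
contact_force: [0.1, -0.1, 0.2]
width: 0.027
gripper_force: 0.0
```

>>> {"name": "servo_tool", "arguments": {
  "increments": [
    [0,3.5,0,0,0,0,1],
    [0,4,0,0,0,0,1],
    [0,4,0,0,0,0,1],
    [0,4,0,0,0,0,1],
    [0,3,0,0,0,0,1]
  ]
}}

```text
clock: 11.4
position: [0.5918, -0.1824, 0.2529]
ee_rot: [-0.0, 0.998, 0.061, -0.001]
contact_force: [0.7, -0.0, -0.7]
width: -0.0002
gripper_force: 0.0
```

```bash
sed -i 's/w3/w4/;s/t3/t4/;s/m3/m4/;s/.568,.005,.10/.606,-.270,.163/' d.py; sed -i "s/('wedge',.147)/('book_center',.079),('wedge',.147)/" d.py; python3 d.py
```

```text
t 11.4 pos [ 0.592 -0.182  0.253] shift cm [0.37 8.87 8.98] yaw of tool y -83.05 rz turn -0.05 z axis [-0.002  0.    -1.   ] x [ 0.993  0.121 -0.002]
wrist book_center 0.79 [101.1, 200.4] [0.566 0.006 0.079]
wrist wedge 0.72 [181.5, 217.7] [ 0.582 -0.108  0.147]
wrist handle 0.6 [340.2, 231.2] [ 0.596 -0.227  0.175]
top grille 0.73 [326.8, 192.2] [0.567 0.024 0.064]
top book_center 0.9 [253.3, 265.2] [0.379 0.216 0.079]
top wedge 0.57 [384.8, 182.0] [ 0.583 -0.11   0.147]
top handle 0.7 [435.4, 171.2] [ 0.605 -0.227  0.175]
```

View pics/m4.png

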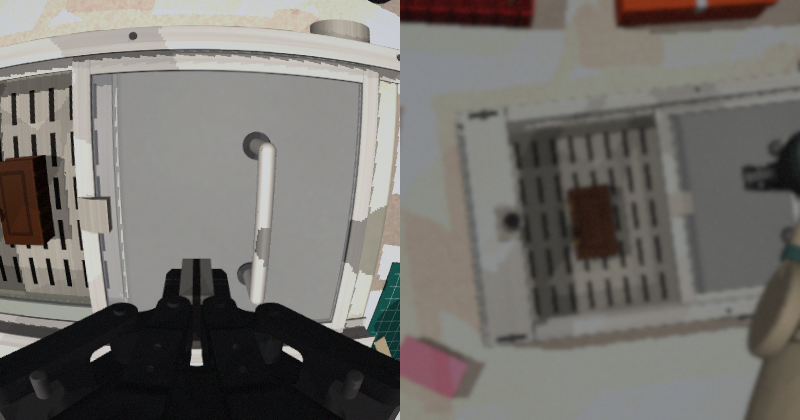

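The book lies flat on the grille, with the handle bar at about (265,220) in the left half. Next the closed fingers go behind the bar.

>>> {"name": "servo_tool", "arguments": {
  "increments": [
    [0.2,4.5,0,0,0,0,1],
    [0,4.5,0,0,0,0,1],
    [0,0,4,0,0,0,1],
    [0,0,3,0,0,0,1],
    [0,0,2,0,0,0,1]
  ]
}}

```text
clock: 12.4
position: [0.6042, -0.2684, 0.1618]
ee_rot: [-0.001, 0.998, 0.061, -0.001]
contact_force: [-0.7, -0.7, -0.2]
width: 0.0001
gripper_force: 0.0
```

>>> {"name": "servo_tool", "arguments": {
  "increments": [
    [0,-0.5,0,0,0,0,1],
    [0,-0.5,0,0,0,0,1],
    [0,-0.5,0,0,0,0,1],
    [0,-0.5,0,0,0,0,1],
    [0,-0.5,0,0,0,0,1]
  ]
}}

```text
clock: 12.9
position: [0.603, -0.2449, 0.1661]
ee_rot: [0.002, 0.998, 0.061, 0.001]
contact_force: [-0.0, -2.5, 2.2]
width: 0.0003
gripper_force: 1.3
```

>>> {"name": "servo_tool", "arguments": {
  "increments": [
    [0,-0.6,0,0,0,0,1],
    [0,-0.8,0,0,0,0,1],
    [0,-1,0,0,0,0,1],
    [0,-1,0,0,0,0,1],
    [0,-1,0,0,0,0,1]
  ]
}}

```text
clock: 13.4
position: [0.5968, -0.1999, 0.1644]
ee_rot: [0.0, 0.998, 0.061, 0.0]
contact_force: [1.4, -2.7, 1.1]
width: -0.0001
gripper_force: 1.4
```

>>> {"name": "servo_tool", "arguments": {
  "increments": [
    [0,-1.3,0,0,0,0,1],
    [0,-1.5,0,0,0,0,1],
    [0,-1.5,0,0,0,0,1],
    [0,-1.5,0,0,0,0,1],
    [0,-1.5,0,0,0,0,1]
  ]
}}

```text
clock: 13.9
position: [0.5878, -0.1269, 0.1642]
ee_rot: [0.0, 0.998, 0.061, 0.0]
contact_force: [2.7, -2.4, 0.4]
width: 0.0001
gripper_force: 1.6
```

>>> {"name": "servo_tool", "arguments": {
  "increments": [
    [0,-1.2,0,0,0,0,1],
    [0,-0.9,0,0,0,0,1],
    [0,-0.7,0,0,0,0,1],
    [0,-0.6,0,0,0,0,1],
    [0,-0.4,0,0,0,0,1]
  ]
}}

```text
clock: 14.4
position: [0.5829, -0.0902, 0.1641]
ee_rot: [-0.0, 0.998, 0.061, -0.0]
contact_force: [2.1, -1.9, 0.4]
width: -0.0
gripper_force: 1.2
```

>>> {"name": "servo_tool", "arguments": {
  "increments": [
    [0,-0.2,0,0,0,0,1],
    [0,-0.2,0,0,0,0,1],
    [0,-0.2,0,0,0,0,1],
    [0,-0.2,0,0,0,0,1],
    [0,-0.2,0,0,0,0,1]
  ]
}}

```text
clock: 14.9
position: [0.5818, -0.0807, 0.1642]
ee_rot: [0.0, 0.998, 0.061, -0.0]
contact_force: [0.9, -2.0, -0.1]
width: 0.0002
gripper_force: 1.2
```

>>> {"name": "servo_tool", "arguments": {
  "increments": [
    [0,-0.2,0,0,0,0,1],
    [0,-0.2,0,0,0,0,1],
    [0,-0.2,0,0,0,0,1],
    [0,-0.2,0,0,0,0,1],
    [0,-0.2,0,0,0,0,1]
  ]
}}

```text
clock: 15.4
position: [0.5806, -0.0706, 0.1642]
ee_rot: [0.0, 0.998, 0.061, -0.0]
contact_force: [0.2, -2.7, -1.2]
width: -0.0001
gripper_force: 1.2
```

>>> {"name": "servo_tool", "arguments": {
  "increments": [
    [0,-0.1,0,0,0,0,1],
    [0,-0.1,0,0,0,0,1],
    [0,-0.1,0,0,0,0,1],
    [0,-0.1,0,0,0,0,1],
    [0,-0.1,0,0,0,0,1]
  ]
}}

```text
clock: 15.9
position: [0.5801, -0.0657, 0.1642]
ee_rot: [0.0, 0.998, 0.061, -0.0]
contact_force: [1.7, -2.2, -1.6]
width: -0.0
gripper_force: 1.1
```

>>> {"name": "servo_tool", "arguments": {
  "increments": [
    [0,-0.1,0,0,0,0,1],
    [0,-0.1,0,0,0,0,1],
    [0,-0.1,0,0,0,0,1],
    [0,-0.1,0,0,0,0,1],
    [0,-0.1,0,0,0,0,1]
  ]
}}

```text
clock: 16.4
position: [0.5795, -0.0607, 0.1642]
ee_rot: [0.0, 0.998, 0.061, -0.0]
contact_force: [0.8, -2.3, -0.9]
width: 0.0001
gripper_force: 1.1
```

>>> {"name": "servo_tool", "arguments": {
  "increments": [
    [0,-0.1,0,0,0,0,1],
    [0,-0.1,0,0,0,0,1],
    [0,-0.1,0,0,0,0,1],
    [0,-0.1,0,0,0,0,1],
    [0,-0.1,0,0,0,0,1]
  ]
}}

```text
clock: 16.9
position: [0.5789, -0.0558, 0.1643]
ee_rot: [0.0, 0.998, 0.061, -0.0]
contact_force: [1.3, -1.9, -1.6]
width: 0.0002
gripper_force: 1.1
```

>>> {"name": "servo_tool", "arguments": {
  "increments": [
    [0,-0.1,0,0,0,0,1],
    [0,-0.1,0,0,0,0,1],
    [0,-0.1,0,0,0,0,1],
    [0,-0.1,0,0,0,0,1],
    [0,-0.1,0,0,0,0,1]
  ]
}}

```text
clock: 17.4
position: [0.5783, -0.0508, 0.1643]
ee_rot: [0.0, 0.998, 0.061, -0.0]
contact_force: [0.6, -2.0, -2.2]
width: -0.0001
gripper_force: 1.1
```

>>> {"name": "servo_tool", "arguments": {
  "increments": [
    [0,-0.1,0,0,0,0,1],
    [0,-0.1,0,0,0,0,1],
    [0,-0.1,0,0,0,0,1],
    [0,-0.1,0,0,0,0,1],
    [0,-0.1,0,0,0,0,1]
  ]
}}

```text
clock: 17.9
position: [0.578, -0.048, 0.1644]
ee_rot: [0.002, 0.998, 0.061, 0.0]
contact_force: [-0.1, -9.2, -2.7]
width: 0.0001
gripper_force: 4.0
```

>>> {"name": "servo_tool", "arguments": {
  "increments": [
    [0,-0.1,0,0,0,0,1],
    [0,-0.1,0,0,0,0,1],
    [0,-0.1,0,0,0,0,1],
    [0,-0.1,0,0,0,0,1],
    [0,-0.1,0,0,0,0,1]
  ]
}}

```text
clock: 18.4
position: [0.5775, -0.0437, 0.1644]
ee_rot: [0.003, 0.998, 0.061, 0.0]
contact_force: [0.9, -9.3, -2.6]
width: -0.0002
gripper_force: 4.7
```

The wedge met the bolt at about y −0.049, so the click should come near −0.02.

>>> {"name": "servo_tool", "arguments": {
  "increments": [
    [0,-0.1,0,0,0,0,1],
    [0,-0.1,0,0,0,0,1],
    [0,-0.1,0,0,0,0,1],
    [0,-0.1,0,0,0,0,1],
    [0,-0.1,0,0,0,0,1]
  ]
}}

```text
clock: 18.9
position: [0.577, -0.0393, 0.1644]
ee_rot: [0.003, 0.998, 0.061, 0.0]
contact_force: [0.4, -10.5, -3.3]
width: -0.0001
gripper_force: 5.4
```

>>> {"name": "servo_tool", "arguments": {
  "increments": [
    [0,-0.1,0,0,0,0,1],
    [0,-0.1,0,0,0,0,1],
    [0,-0.1,0,0,0,0,1],
    [0,-0.1,0,0,0,0,1],
    [0,-0.1,0,0,0,0,1]
  ]
}}

```text
clock: 19.4
position: [0.5761, -0.0323, 0.1643]
ee_rot: [0.001, 0.998, 0.061, 0.0]
contact_force: [1.0, -5.8, -2.7]
width: 0.0
gripper_force: 2.9
```

>>> {"name": "servo_tool", "arguments": {
  "increments": [
    [0,-0.1,0,0,0,0,1],
    [0,-0.1,0,0,0,0,1],
    [0,-0.1,0,0,0,0,1],
    [0,-0.1,0,0,0,0,1],
    [0,-0.1,0,0,0,0,1]
  ]
}}

```text
clock: 19.9
position: [0.5755, -0.0273, 0.1643]
ee_rot: [0.001, 0.998, 0.061, 0.0]
contact_force: [1.3, -5.0, -3.1]
width: 0.0001
gripper_force: 2.6
```

>>> {"name": "servo_tool", "arguments": {
  "increments": [
    [0,-0.1,0,0,0,0,1],
    [0,-0.1,0,0,0,0,1],
    [0,-0.1,0,0,0,0,1],
    [0,0,0,0,0,0,1],
    [0,0,0,0,0,0,1]
  ]
}}

```text
clock: 20.4
position: [0.5752, -0.024, 0.1643]
ee_rot: [0.001, 0.998, 0.061, 0.0]
contact_force: [0.5, -4.8, -3.6]
width: 0.0
gripper_force: 2.5
```

>>> {"name": "servo_tool", "arguments": {
  "increments": [
    [0,-0.1,0,0,0,0,1],
    [0,-0.1,0,0,0,0,1],
    [0,-0.1,0,0,0,0,1],
    [0,0,0,0,0,0,1],
    [0,0,0,0,0,0,1]
  ]
}}

```text
clock: 20.9
position: [0.5744, -0.0194, 0.1645]
ee_rot: [-0.001, 0.998, 0.061, -0.0]
contact_force: [0.4, 0.6, 1.0]
width: -0.0002
gripper_force: 0.0
```

>>> {"name": "servo_tool", "arguments": {
  "increments": [
    [0,-0.1,0,0,0,0,1],
    [0,-0.1,0,0,0,0,1],
    [0,0,0,0,0,0,1],
    [0,0,0,0,0,0,1],
    [0,0,0,0,0,0,1]
  ]
}}

```text
clock: 21.4
position: [0.5743, -0.0182, 0.1644]
ee_rot: [0.0, 0.998, 0.061, 0.0]
contact_force: [0.8, -1.7, 1.3]
width: -0.0002
gripper_force: 0.9
```

>>> {"name": "servo_tool", "arguments": {
  "increments": [
    [0,-0.1,0,0,0,0,1],
    [0,0,0,0,0,0,1],
    [0,0,0,0,0,0,1],
    [0,0,0,0,0,0,1],
    [0,0,0,0,0,0,1]
  ]
}}

```text
clock: 21.9
position: [0.5743, -0.018, 0.1645]
ee_rot: [0.001, 0.998, 0.061, 0.0]
contact_force: [0.2, -5.2, 1.5]
width: 0.0001
gripper_force: 2.5
```

The push fell off at the click and the buffer now resists. I'll back off and retreat upward.

>>> {"name": "servo_tool", "arguments": {
  "increments": [
    [0,0.3,0,0,0,0,1],
    [0,0.7,0,0,0,0,1],
    [0,1.5,0,0,0,0,1],
    [0,0,-2,0,0,0,1],
    [0,0,-3,0,0,0,1]
  ]
}}

```text
clock: 22.4
position: [0.5761, -0.0428, 0.2127]
ee_rot: [-0.001, 0.998, 0.061, -0.002]
contact_force: [0.6, -0.1, -0.4]
width: 0.0002
gripper_force: 0.0
```

>>> {"name": "servo_tool", "arguments": {
  "increments": [
    [0,0,-4,0,0,0,1],
    [0,3,-4,0,0,0,1],
    [0,4,0,0,0,0,1],
    [0,4,0,0,0,0,1],
    [0,0,0,0,0,0,1]
  ]
}}

```text
clock: 22.9
position: [0.5912, -0.1568, 0.294]
ee_rot: [0.002, 0.998, 0.059, 0.0]
contact_force: [0.3, 0.4, -0.1]
width: -0.0001
gripper_force: 0.0
```

```bash
cat > e.py <<'E'
from h import *
np.set_printoptions(precision=3,suppress=True)
a=save('side','s5'); b=cv2.imread('pics/side0.png')[:,:,::-1]; t=save('top','t5')
f=lambda i,y0,y1,x0,x1: cv2.resize(i[y0:y1,x0:x1],(400,300))
cv2.imwrite('pics/m5.png',cv2.cvtColor(np.vstack([np.hstack([f(b,145,220,215,315),f(a,145,220,215,315)]),np.hstack([f(a,60,255,165,425)]+[f(t,80,275,250,510)])]),cv2.COLOR_RGB2BGR))
for c in('side','top'):
  optics.get_image(c)
  for l,z in (('wedge',.147),('handle',.1755)):
    for r in finder.tip_of(l,c)[:1]: print(c,l,r['p'],r['at'],onz(c,r['at'],z))
E
python3 e.py
```

```text
side wedge 0.92 [265.7, 189.8] [0.55  0.126 0.147]
side handle 0.71 [263.3, 146.0] [0.567 0.01  0.175]
top wedge 0.56 [290.9, 193.9] [0.555 0.121 0.147]
top handle 0.61 [336.4, 186.2] [0.57  0.013 0.175]
```

View pics/m5.png

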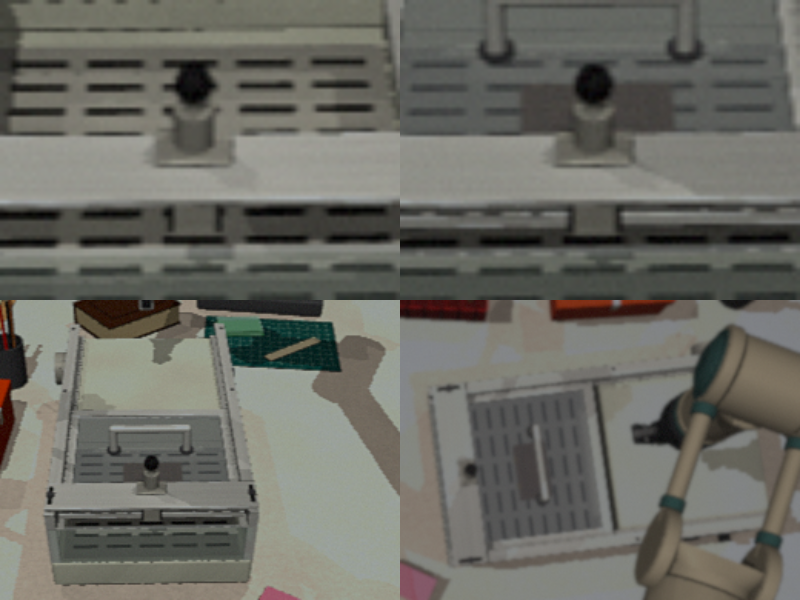

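The knob sits at the same height (about row 83) before and after, so the bolt is down. The window is shut over the book and the arm is clear.

```bash
python3 -c "
from rig import manip
print(manip.sign_off())"
```

```text
the job is handed in; nothing more can be done
None
```

I laid the book flat on the grille, slid the window shut until the catch clicked with the bolt back down, and handed the job in at about 23 s with the arm clear; no verdict came back.

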